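Hold the drying cabinet open

ROBOT

A 6-joint arm with a two-finger parallel gripper is mounted at the origin on a cart in front of the work surface, level with it; the furniture and walls round the work are solid. World frame = base frame: x ahead of the robot, y to its left, z up, the work surface at z = 0. Lengths are in mm, angles in rad, forces in N, time in s.
With the tool pointing down it reaches from about 375 to 925 mm from the base axis. Payload 5.7 kg.
Tool frame: the origin (TCP) lies at the very end of the fingers, on their centre line; the grasp point (between the pads) lies 19 mm behind it; z points along the fingers, y is the direction in which the jaws open and shut (so a half turn about z gives the same grasp; the last joint's range is limited). The gripper opens to 88 mm and grips with 3 to 60 N. Pads are 20 mm wide; open, the fingers measure 115 mm over their backs; the gripper's body (75 mm by 178 mm) begins 61 mm behind the grasp point.
Start: joints at [1.112, 0.359, 1.51, -0, 1.272, -0.115], TCP at [202.231, 564.858, 222.623] pointing down, gripper open.
Joint ranges: [-2.97, 2.97], [-1.01, 2.36], [0.21, 2.38], [-0.96, 4.11], [0.2, 2.71], [-2.98, 2.98]. Speed limits (rad/s): [2.39, 2.39, 3.14, 3.14, 3.14, 3.14].

INTERFACE

Orientations are given as a unit quaternion [w, x, y, z].
In Python, from station import status, viewer, job gives the robot as it stands.
- The arm moves only by the tool send_rows, never from a script. Its argument "targets" is a list of rows, each an object of numbers: "fingers": the closure, from -1 (fully open) to 1 (shut); "dx", "dy", "dz": the shift along the tool's x, y, z in units of 30 mm (1.0 is 30 mm); "rx", "ry", "rz": the turn, a rotation vector about the tool's x, y, z in units of 8 degrees (1.0 is 8 degrees). In form: [{"fingers": .., "dx": .., "dy": .., "dz": .., "rx": .., "ry": .., "rz": ..}, ...]. A call has 1 to 10 rows; each row shifts and turns the commanded pose from where the row before left it, along the tool's axes as they then stand; what a row does not reach is not made up. A row lasts 1/10 s, in which the tool goes at most 50 mm and 8.59 degrees, less where a joint would pass 70% of its speed; a pose out of reach is approached as far as the arm can. A call is refused whole if a number of a shift passes 1 or a number of a turn 1, either way. A call with a gripper value outside its range is refused whole. The fingers move at their own pace and stop on an object; "squeeze" is the grip in N (left out, the last holds). Time passes only in rows, so rows that do not move let the fingers close. It gives the time, the measured TCP pose, the force and the opening at its end, in the units of the state.
- status.state(): the state, without advancing time (a new reading comes with each control period).
- viewer.capture(name): name is "side" or "top"; returns a dict with "color" (400x640x3 uint8, blue, green, red), "fov_y" (degrees; the focal length in pixels is half the picture's height over the tangent of half this angle, whatever the lens; pixels are square), "cx", "cy" (the principal point, pixels), "distortion" ([k1, k2, p1, p2, k3] as OpenCV has them; the pictures are not rectified), "extrinsics" (4x4, takes a point from world to camera coordinates). Camera axes: x right, y up, looking along -z (the intrinsics and any distortion apply to the point x, -y, -z); pixel columns grow to the right and rows downward; lengths in mm; the calibration is good to about 2 mm. A picture is of the moment at which its call begins. There is no depth.
- job.finish_job(): hands the job in, once; it reports no verdict.
The state is a dict: "time": time; "joint_positions": joint angles; "joint_velocities": joint speeds; "effort": joint torques, N m; "position": TCP position; "orientation": TCP orientation; "force": force on the tool from outside, world axes, zero at the start; "torque": the same for the moment, N m; "grip_width": finger opening in mm.
Only numpy, scipy, OpenCV 4.12 (cv2) and the standard library are available. Lean on these libraries where they do the work, as an engineer would, in place of code of your own. Each camera call takes 0.05 s, during which the arm holds its last target.

TASK

A colleague is about to slide the tray out of the small clear drying cabinet: first pinch the main catch on its roof, so that the door springs ajar, and let it go; then pinch the safety catch on top of the door and, with it, swing the door past the half-open detent until it stands wide open, about square to the cabinet front. The door draws itself back, so finish while still holding it wide open, and leave the other things on the bench where they are.

Things in the scene. Friction and masses are not known exactly. Their poses are not given: they have to be found in the camera images.
- cabinet: small clear-walled drying cabinet fixed to the bench, 190 mm wide (its y), 120 mm deep (its x), roof top 124 mm above its origin, which is the centre of its underside; its front, with the door, faces its own -x. Both catches stand on top, to be gripped from above; apart from their tabs nothing rises more than 20 mm above the roof
- main_catch (a point): main catch on the roof: two upright aluminium tabs side by side along y (axes as the cabinet's), each 6 mm thick, 16 mm wide, reaching 46 mm above the roof; the -y tab slides, the +y tab is fixed. Outer faces 38 mm apart, 28 mm when squeezed. Point: midway between the squeezed tabs, 32 mm above the roof, a good pad height; keep fingertips 12 mm or more above the roof. Squeeze along y
- main_tab (a joint): travel of the main catch's sliding tab, m: 0 at rest, 0.010 fully squeezed; its spring needs 3.5 N at the start and 7 N at the end. Its bolt lets the door go from about 0.007; the tab springs back when released
- safety_catch (a point): safety catch on the door's top edge near the free end, also the door's handle: two tabs like the main catch's, with the same sizes and spring; the tab nearer the free end (-y) slides, the other is fixed to the door. Point: midway between the squeezed tabs, 32 mm above the door's top edge (level with the roof), 142 mm from the hinge axis; it turns with the door. Squeeze along its y
- safety_tab (a joint): travel of the safety catch's sliding tab, m: 0 at rest, 0.010 fully squeezed (7 N). From about 0.007 its bolt clears the keeper lip on the cabinet's right wall, so keep it squeezed while the door leaves the ajar position; it frees nothing while the main catch still holds the door
- door_hinge (a point): point on the door's upright hinge axis at the left (cabinet's +y) end of the front, at the same height as the catch points; axes as the cabinet's
- door (a joint): door angle, rad: 0 shut, stop at 1.75; seen from above it opens clockwise, its free end swinging out from the front. Freed by the main catch it springs to about 0.15, where the safety catch stops it. A hinge spring (0.16 N m/rad) draws it back towards 0.24; a detent between 0.4 and 1.0 needs a pull of up to 4 N at the catch; let go beyond it, the door falls back to about 1.0
- rubber_roller: bystander: hand roller with black rubber roll and wooden handle, 179x65x45 mm, origin at its underside
- binder_clip: bystander: black binder clip, 32x29x36 mm, origin at its underside
- tweezers: bystander: steel tweezers lying flat, 126 mm long, 10 mm high, on the worktop's front strip
- tape_roll_2: bystander: green tape roll lying flat, 67 mm across, 19 mm high
- test_plate_1: bystander: flat test plate, 50x144x10 mm, lying in front of the cabinet; the door passes over it with some 9 mm to spare
- dropper_bottle: bystander: amber dropper bottle, 31 mm across, 92 mm high, origin at its underside

How it is judged:
By the outcome, as a careful person would: the job done as asked, in the order asked, and still so for the second after the job is handed in, while the arm keeps its last pose, push and grip.
It also fails if it takes over 46 s, if anything falls off the work surface, if the arm or the gripper's body presses on something with over 40 N, if the wrist force passes 120 N, or if a joint passes its speed limit or range.

## Working session

There is one attempt and no reset: what is moved stays moved. The work goes in short steps, Python scripts to look and compute and a tool call to move; the robot and the scene stay as the last step left them, time stands still between calls to the robot, and variables do not carry over. Pictures are saved under pics/ and viewed, and the job is handed in when it is done.

Besides the shell and the picture viewer there is one more tool, called after ">>>" by a JSON object that holds its "fn" and its "kwargs", one argument or row to a line. send_rows: Moves the arm, as the interface text tells. Its arguments: {"type":"object","properties":{"targets":{"type":"array","items":{"type":"object","properties":{"fingers":{"type":"number"},"dx":{"type":"number"},"dy":{"type":"number"},"dz":{"type":"number"},"rx":{"type":"number"},"ry":{"type":"number"},"rz":{"type":"number"}}}},"squeeze":{"type":"number"}},"required":["targets"]}

```bash
mkdir -p pics; ls
python3 - <<'E'
from station import status, viewer
import cv2,json
s=status.state();print(s)
for n in("side","top"):
    c=viewer.capture(n);cv2.imwrite(f"pics/{n}0.png",c["color"])
    print(n,c["fov_y"],c["cx"],c["cy"],c["distortion"],c["extrinsics"])
E
```

```text
pics
{'time': 0.0, 'joint_positions': array([ 1.11189760e+00,  3.59502971e-01,  1.51143274e+00,  1.80561666e-05,
        1.27247763e+00, -1.15108128e-01]), 'joint_velocities': array([-0.00015089,  0.00088787,  0.00105328,  0.00035923,  0.00196366,
       -0.00044115]), 'effort': array([-2.87303395e-03, -5.15402770e+01, -2.70717019e+01,  6.72853715e-02,
        3.51999805e-02, -1.39410326e-04]), 'position': array([201.93482232, 564.26949347, 221.81067986]), 'orientation': array([-2.65973369e-04,  1.71052573e-01,  9.85261482e-01, -8.70664259e-04]), 'force': array([-0.05186582,  0.44796061,  0.7596894 ]), 'torque': array([ 0.05446661,  0.04708195, -0.00597615]), 'grip_width': 87.5221571904778}
side 56.55718018504897 313.24941843463597 195.4776959122731 [0.03082888 0.         0.         0.         0.        ] [[ 8.20669866e-01 -5.70967608e-01  2.22926311e-02 -3.92029433e+02]
 [ 3.68286258e-01  5.58372999e-01  7.43360495e-01 -3.94448741e+02]
 [-4.36882367e-01 -6.01843489e-01  6.68519418e-01 -5.94496900e+02]
 [ 0.00000000e+00  0.00000000e+00  0.00000000e+00  1.00000000e+00]]
top 44.071256686642755 328.1635317527052 192.27155337675882 [-0.09344229  0.          0.          0.          0.        ] [[ 8.22827383e-03 -9.99958965e-01  3.79001850e-03  1.40774964e+02]
 [ 9.85474917e-01  8.75188623e-03  1.69595380e-01 -5.72624856e+02]
 [-1.69621591e-01  2.33949093e-03  9.85506490e-01 -1.11207540e+03]
 [ 0.00000000e+00  0.00000000e+00  0.00000000e+00  1.00000000e+00]]
```

View pics/side0.png

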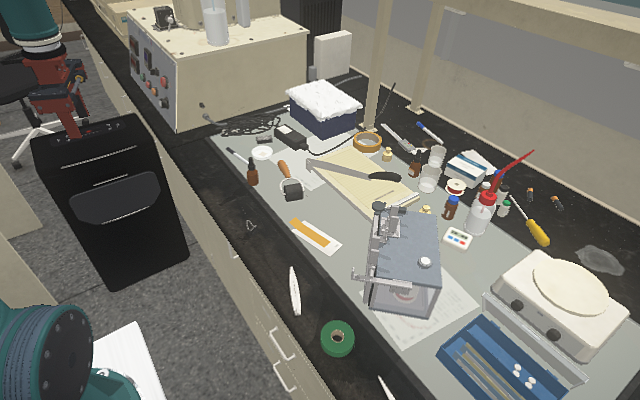

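View pics/top0.png

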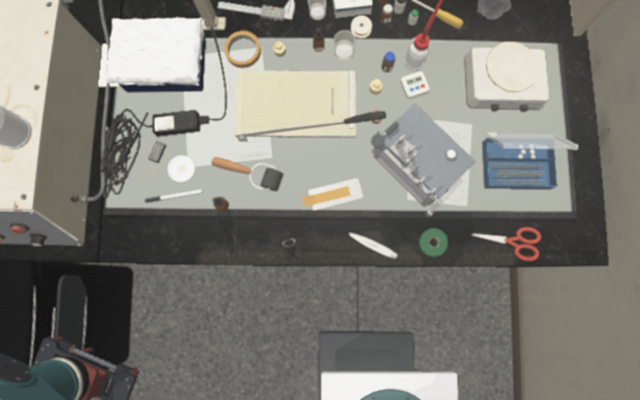

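The cabinet sits near (425,155) in the top view and (403,262) in the side view, turned roughly 40°. I'll zoom in.

Run:
```python
import cv2
a=cv2.imread("pics/top0.png")[95:220,350:490];cv2.imwrite("pics/topz.png",cv2.resize(a,None,fx=4.8,fy=4.8,interpolation=cv2.INTER_CUBIC)[:600,:800])
a=cv2.imread("pics/side0.png")[190:330,340:460];cv2.imwrite("pics/sidez.png",cv2.resize(a,None,fx=4.2,fy=4.2,interpolation=cv2.INTER_CUBIC))
```

```text
(no output)
```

View pics/topz.png

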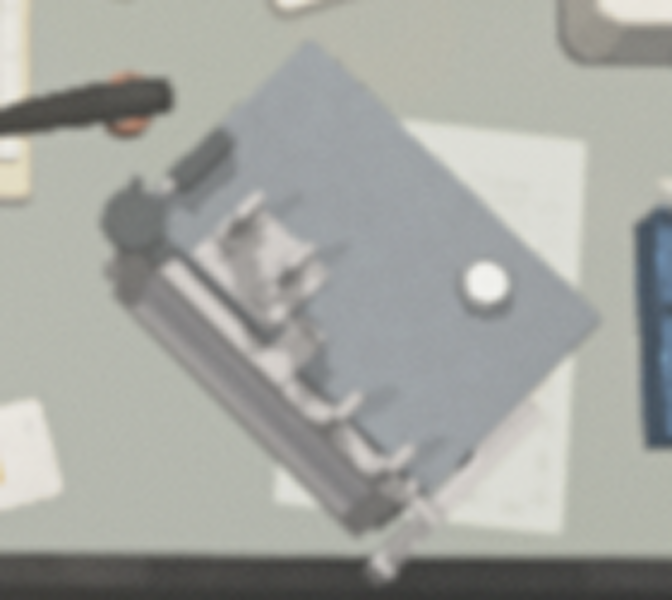

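View pics/sidez.png

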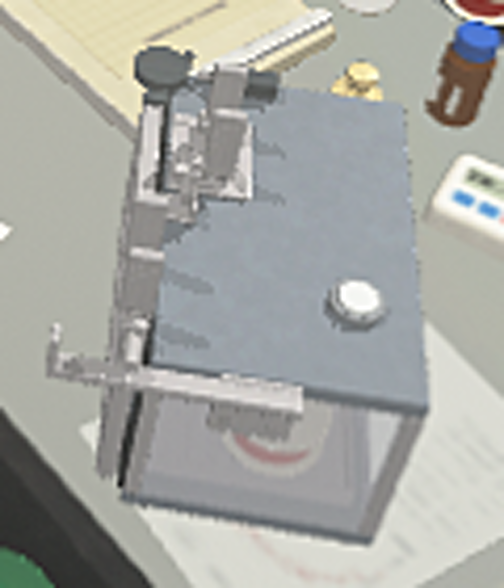

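```bash
cat > h.py <<'E'
import numpy as np,cv2
from station import status,viewer
def K(c):
    h=c["color"].shape[0]; f=h/2/np.tan(np.radians(c["fov_y"])/2)
    return np.array([[f,0,c["cx"]],[0,f,c["cy"]],[0,0,1.]]),np.array(c["distortion"],float)
F=np.diag([1,-1,-1.])
def proj(c,P):
    k,d=K(c);E=np.array(c["extrinsics"]);R=F@E[:3,:3];t=F@E[:3,3]
    return cv2.projectPoints(np.array(P,float).reshape(-1,1,3),cv2.Rodrigues(R)[0],t,k,d)[0].reshape(-1,2)
def ray(c,uv):
    k,d=K(c);E=np.array(c["extrinsics"]);R=F@E[:3,:3];t=F@E[:3,3]
    n=cv2.undistortPoints(np.array(uv,float).reshape(-1,1,2),k,d).reshape(-1,2)
    return -R.T@t,np.c_[n,np.ones(len(n))]@R
def plane(c,uv,z):
    o,r=ray(c,uv);return o+r*((z-o[2])/r[:,2])[:,None]
def tri(cs,uvs):
    A=np.zeros((3,3));b=np.zeros(3)
    for c,u in zip(cs,uvs):
        o,r=ray(c,[u]);r=r[0]/np.linalg.norm(r[0]);M=np.eye(3)-np.outer(r,r);A+=M;b+=M@o
    return np.linalg.solve(A,b)
E
python3 - <<'E'
from h import *
t=viewer.capture("top");s=viewer.capture("side")
T=lambda u,v:(350+(u+.5)/4.8-.5,95+(v+.5)/4.8-.5)
S=lambda u,v:(340+(u+.5)/4.2-.5,190+(v+.5)/4.2-.5)
print(ray(t,[(0,0)])[0],ray(s,[(0,0)])[0])
p=plane(t,[T(310,42),T(598,320),T(430,490),T(350,530),T(130,290)],124);print(p.round(1))
q=plane(s,[S(427,407),S(405,100),S(150,370)],124);print(q.round(1))
print(tri([t,s],[T(598,320),S(427,407)]),tri([t,s],[T(310,42),S(405,100)]),tri([t,s],[T(485,280),S(357,298)]))
for z in(124,170):print(z,plane(t,[T(255,200),T(320,265),T(350,397),T(408,450)],z).round(1))
E
```

```text
[ 374.51709887  148.38242546 1192.53851244] [ 207.27157969 -361.38066946  699.38970104]
[[ 765.9  -48.6  124. ]
 [ 631.8 -180.7  124. ]
 [ 550.7  -98.8  124. ]
 [ 531.9  -61.4  124. ]
 [ 643.6   38.5  124. ]]
[[ 636.6 -176.7  124. ]
 [ 776.4  -41.9  124. ]
 [ 549.1  -95.2  124. ]]
[ 630.47359347 -178.81283606  131.49790059] [763.09193367 -47.59720979 135.5394947 ] [ 646.56287307 -124.26536233  136.99205742]
124 [[687.6 -20.6 124. ]
 [656.6 -50.5 124. ]
 [593.9 -62.9 124. ]
 [569.3 -89.2 124. ]]
170 [[674.1 -13.4 170. ]
 [644.4 -41.9 170. ]
 [584.5 -53.8 170. ]
 [560.9 -79.  170. ]]
```

Run:
```python
import cv2
a=cv2.imread("pics/top0.png")[128:208,370:450];cv2.imwrite("pics/topz2.png",cv2.resize(a,None,fx=7.5,fy=7.5,interpolation=cv2.INTER_LANCZOS4))
a=cv2.imread("pics/side0.png")[200:290,345:425];cv2.imwrite("pics/sidez2.png",cv2.resize(a,None,fx=6.6,fy=6.6,interpolation=cv2.INTER_LANCZOS4))
```

```text
(no output)
```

View pics/topz2.png

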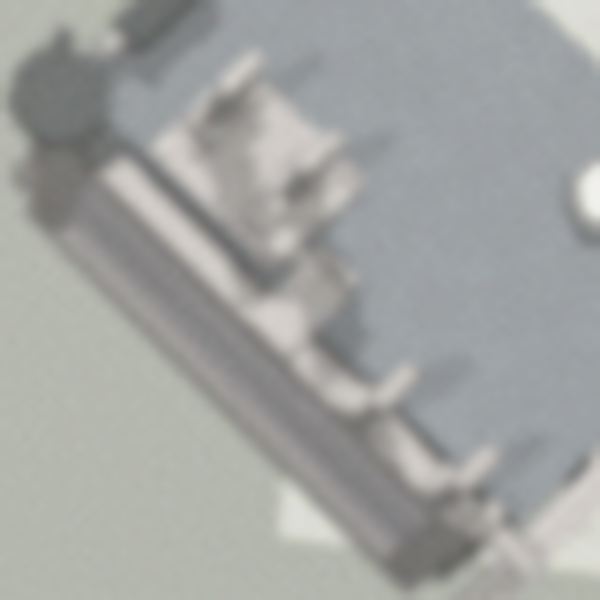

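View pics/sidez2.png

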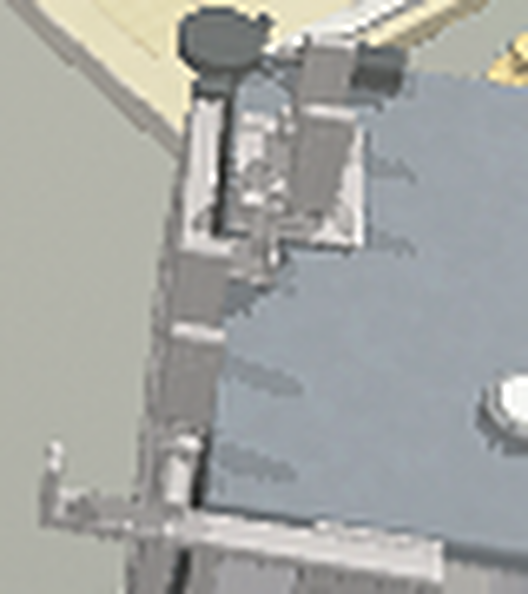

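Run:
```python
from h import *
t=viewer.capture("top");s=viewer.capture("side")
T=lambda u,v:(370+(u+.5)/7.5-.5,128+(v+.5)/7.5-.5)
S=lambda u,v:(345+(u+.5)/6.6-.5,200+(v+.5)/6.6-.5)
P={}
for n,a,b in[("m+",T(240,72),S(330,42)),("m-",T(318,160),S(330,112)),("s+",T(395,385),S(208,245)),("s-",T(472,467),S(198,331))]:
    print(n,tri([t,s],[a,b]).round(1),plane(t,[a],170)[0].round(1),plane(s,[b],170)[0].round(1))
```

```text
m+ [669.7  -9.5 177.2] [672.1 -10.8 170. ] [675.8  -4.5 170. ]
m- [645.2 -32.  178.5] [646.3 -32.7 170. ] [653.8 -27.2 170. ]
s+ [579.8 -51.7 178.2] [581.  -53.1 170. ] [586.1 -47.  170. ]
s- [556.9 -73.1 177.2] [557.7 -74.4 170. ] [562.2 -69.4 170. ]
```

```bash
python3 - <<'E'
from h import *
t=viewer.capture("top");s=viewer.capture("side")
def green(c):
    h=cv2.cvtColor(c["color"],cv2.COLOR_BGR2HSV);m=cv2.inRange(h,(45,80,40),(85,255,255))
    n,l,st,ce=cv2.connectedComponentsWithStats(m);
    return [(st[i],ce[i]) for i in range(1,n) if st[i][4]>80]
print(green(t),green(s))
g=[ (x[0][0]+x[0][2]/2-.5,x[0][1]+x[0][3]/2-.5) for x in (green(t)[0],green(s)[0])]
E
python3 - <<'E'
import cv2
a=cv2.imread("pics/top0.png")[100:220,400:500];a=cv2.resize(a,None,fx=5,fy=5,interpolation=2)
b=cv2.imread("pics/side0.png")[230:350,390:490];b=cv2.resize(b,None,fx=5,fy=5,interpolation=2)
import numpy as np;b=b[:,:300];a=a
cv2.imwrite("pics/cmp.png",np.hstack([a,b]))
E
```

```text
[] [(array([320, 320,  35,  37, 862], dtype=int32), array([336.89443155, 338.59976798]))]Traceback (most recent call last):
  File "<stdin>", line 8, in <module>
IndexError: list index out of range
```

View pics/cmp.png

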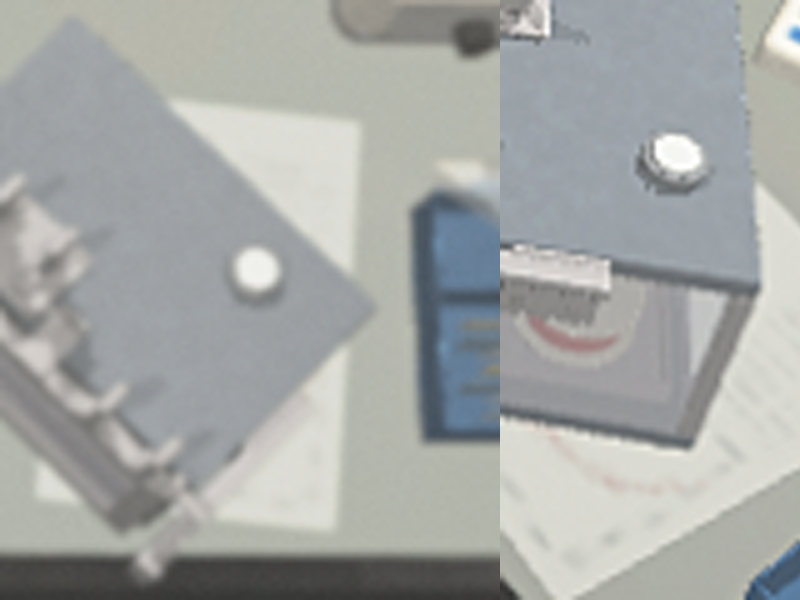

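Run:
```python
import cv2,numpy as np
a=cv2.imread("pics/top0.png")[190:220,440:480];a=cv2.resize(a,None,fx=10,fy=10,interpolation=0)
b=cv2.imread("pics/side0.png")[330:360,385:425];b=cv2.resize(b,None,fx=10,fy=10,interpolation=0)
c=cv2.imread("pics/top0.png")[220:265,410:460];c=cv2.resize(c,(400,300),interpolation=0)
d=cv2.imread("pics/side0.png")[312:364,305:370];d=cv2.resize(d,(400,300),interpolation=0)
cv2.imwrite("pics/cmp2.png",np.vstack([np.hstack([a,b]),np.hstack([c,d])]))
```

```text
(no output)
```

View pics/cmp2.png

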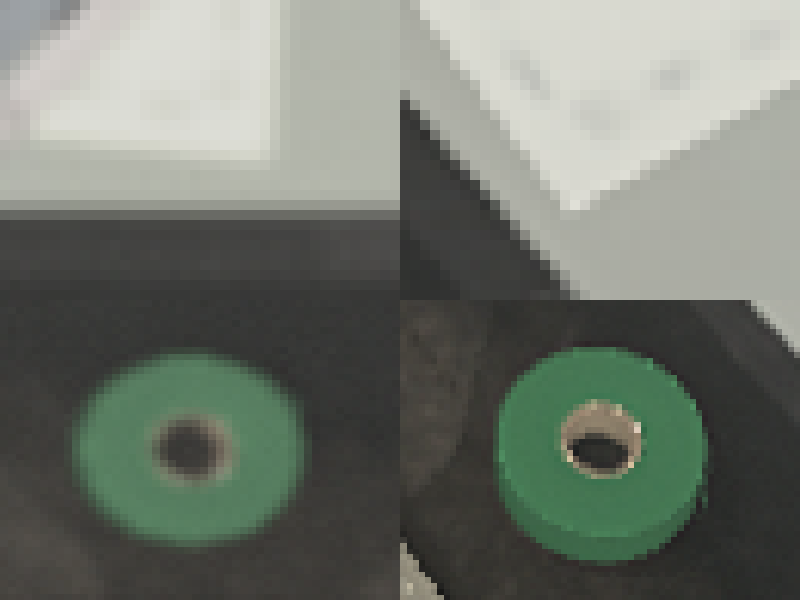

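Run:
```python
from h import *
t=viewer.capture("top");s=viewer.capture("side")
print("paper",tri([t,s],[(466.7,205.7),(402,350.5)]),plane(t,[(466.7,205.7)],0),plane(s,[(402,350.5)],0))
print("tape",tri([t,s],[(433.3,241.9),(337.5,336.1)]),plane(t,[(433.3,241.9)],19),plane(s,[(337.5,336.1)],19))
```

```text
paper [ 548.51760249 -193.47608788    6.96617416] [[ 549.29831013 -195.31200546    0.        ]] [[ 552.22027496 -191.91926408    0.        ]]
tape [ 459.32084729 -106.30924923   18.69382939] [[ 458.72346636 -105.93281275   19.        ]] [[ 459.81349107 -106.67300628   19.        ]]
```

Run:
```python
from h import *
t=viewer.capture("top");s=viewer.capture("side")
T=lambda u,v:(370+(u+.5)/7.5-.5,128+(v+.5)/7.5-.5)
S=lambda u,v:(345+(u+.5)/6.6-.5,200+(v+.5)/6.6-.5)
print("cap",tri([t,s],[T(62,90),S(222,42)]))
print("box",tri([t,s],[T(165,18),S(383,62)]))
y=np.array([.709,.705]);x=np.array([.705,-.709])
m=np.array([661,-17.2]);sf=np.array([571.9,-58.9]);h=sf+142*y
print("hinge",h)
for n,c in(("top",t),("side",s)):
    im=c["color"].copy();k=4
    P=[[*m,163.5],[*sf,163.5],[*h,163.5],[*h,131.5]]
    for b in(m,sf):
        for o in(14,8,-18,-24):
            for xx in(8,-8):P.append([*(b+o*y+xx*x),177.5])
    im=cv2.resize(im,None,fx=k*2,fy=k*2,interpolation=2)
    for u,v in proj(c,P):cv2.circle(im,(int((u+.5)*8),int((v+.5)*8)),2,(0,0,255),-1)
    x0,y0=(372,125) if n=="top" else (340,195)
    cv2.imwrite(f"pics/ov_{n}.png",im[y0*8:y0*8+590,x0*8:x0*8+640])
```

```text
cap [674.95600988  37.25633345 137.38559731]
box [703.28863989   2.01300847 139.51534994]
hinge [672.578  41.21 ]
```

View pics/ov_top.png

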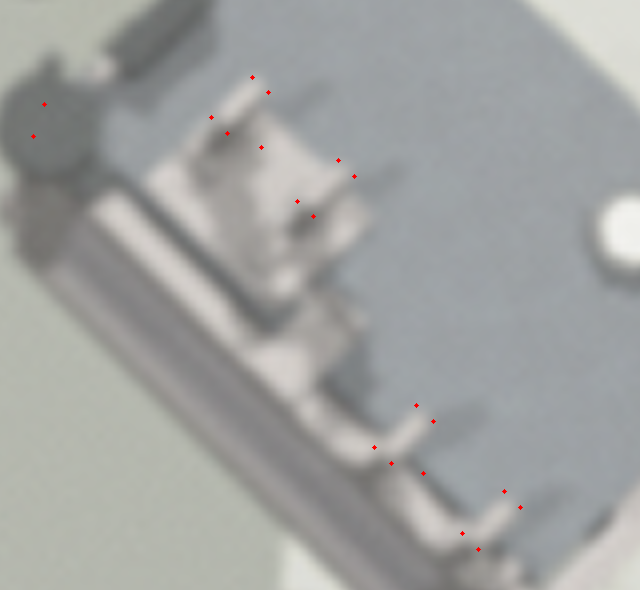

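View pics/ov_side.png

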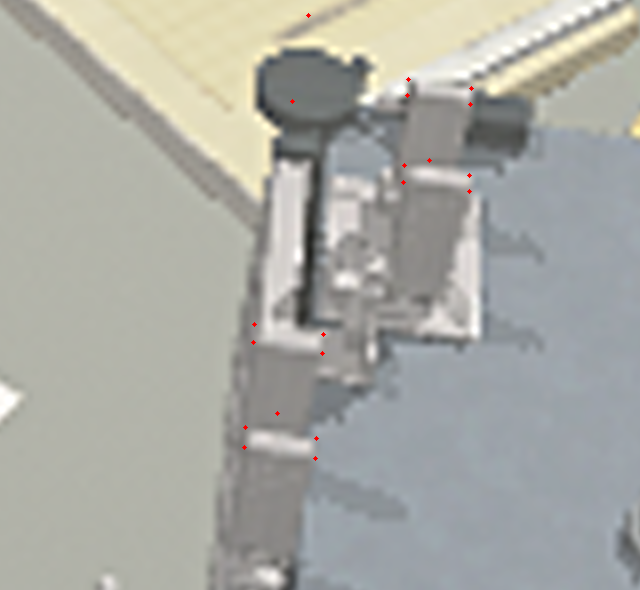

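The overlays line up with the tab tops to 1–2 mm, and the grey worktop is about 7 mm above z=0. I'll turn the tool first, then travel.

>>> {"fn": "send_rows", "kwargs": {
  "squeeze": 20,
  "targets": [
    {"fingers":-0.22,"rz":0.8},
    {"fingers":-0.22,"rz":0.8},
    {"fingers":-0.22,"rz":0.8},
    {"fingers":-0.22,"rz":0.8},
    {"fingers":-0.22,"dx":-1.0,"dy":-0.1},
    {"fingers":-0.22,"dx":-1.0,"dy":-0.1},
    {"fingers":-0.22,"dx":-1.0,"dy":-0.1},
    {"fingers":-0.22,"dx":-1.0,"dy":-0.1},
    {"fingers":-0.22,"dx":-1.0,"dy":-0.1},
    {"fingers":-0.22,"dx":-1.0,"dy":-0.1}
  ]
}}

```text
invalid input at $.targets[0]: expected keys fingers, dx, dy, dz, rx, ry, rz
```

>>> {"fn": "send_rows", "kwargs": {
  "targets": [
    {"fingers":-0.22,"dx":-1.0,"dy":-0.1},
    {"fingers":-0.22,"dx":-1.0,"dy":-0.1},
    {"fingers":-0.22,"dx":-1.0,"dy":-0.1},
    {"fingers":-0.22,"dx":-1.0,"dy":-0.1},
    {"fingers":-0.22,"dx":-1.0,"dy":-0.1},
    {"fingers":-0.22,"dx":-1.0,"dy":-0.1},
    {"fingers":-0.22,"dx":-1.0,"dy":-0.1},
    {"fingers":-0.22,"dx":-1.0,"dy":-0.1},
    {"fingers":-0.22,"dx":-1.0,"dy":-0.1},
    {"fingers":-0.22,"dx":-1.0,"dy":-0.1}
  ]
}}

```text
invalid input at $.targets[0]: expected keys fingers, dx, dy, dz, rx, ry, rz
```

All keys are required in every row.

>>> {"fn": "send_rows", "kwargs": {
  "squeeze": 20,
  "targets": [
    {"fingers":-0.22,"dx":0,"dy":0,"dz":0,"rx":0,"ry":0,"rz":0.8},
    {"fingers":-0.22,"dx":0,"dy":0,"dz":0,"rx":0,"ry":0,"rz":0.8},
    {"fingers":-0.22,"dx":0,"dy":0,"dz":0,"rx":0,"ry":0,"rz":0.8},
    {"fingers":-0.22,"dx":0,"dy":0,"dz":0,"rx":0,"ry":0,"rz":0.8},
    {"fingers":-0.22,"dx":-1,"dy":-0.1,"dz":0,"rx":0,"ry":0,"rz":0},
    {"fingers":-0.22,"dx":-1,"dy":-0.1,"dz":0,"rx":0,"ry":0,"rz":0},
    {"fingers":-0.22,"dx":-1,"dy":-0.1,"dz":0,"rx":0,"ry":0,"rz":0},
    {"fingers":-0.22,"dx":-1,"dy":-0.1,"dz":0,"rx":0,"ry":0,"rz":0},
    {"fingers":-0.22,"dx":-1,"dy":-0.1,"dz":0,"rx":0,"ry":0,"rz":0},
    {"fingers":-0.22,"dx":-1,"dy":-0.1,"dz":0,"rx":0,"ry":0,"rz":0}
  ]
}}

```text
time: 1.6
position: [316.7, 423.3, 222.8]
orientation: [0.0, 0.385, 0.923, 0.0]
force: [0.5, -0.1, -0.1]
grip_width: 53.7
```

>>> {"fn": "send_rows", "kwargs": {
  "targets": [
    {"fingers":-0.22,"dx":-1,"dy":-0.1,"dz":0,"rx":0,"ry":0,"rz":0},
    {"fingers":-0.22,"dx":-1,"dy":-0.1,"dz":0,"rx":0,"ry":0,"rz":0},
    {"fingers":-0.22,"dx":-1,"dy":-0.1,"dz":0,"rx":0,"ry":0,"rz":0},
    {"fingers":-0.22,"dx":-1,"dy":-0.1,"dz":0,"rx":0,"ry":0,"rz":0},
    {"fingers":-0.22,"dx":-1,"dy":-0.1,"dz":0,"rx":0,"ry":0,"rz":0},
    {"fingers":-0.22,"dx":-1,"dy":-0.1,"dz":0,"rx":0,"ry":0,"rz":0},
    {"fingers":-0.22,"dx":-1,"dy":-0.1,"dz":0,"rx":0,"ry":0,"rz":0},
    {"fingers":-0.22,"dx":-1,"dy":-0.1,"dz":0,"rx":0,"ry":0,"rz":0},
    {"fingers":-0.22,"dx":-1,"dy":-0.1,"dz":0,"rx":0,"ry":0,"rz":0},
    {"fingers":-0.22,"dx":-1,"dy":-0.1,"dz":0,"rx":0,"ry":0,"rz":0}
  ]
}}

```text
time: 2.6
position: [506.5, 188.9, 222.8]
orientation: [0.0, 0.385, 0.923, 0.0]
force: [1.4, 0.3, 0.4]
grip_width: 53.4
```

>>> {"fn": "send_rows", "kwargs": {
  "targets": [
    {"fingers":-0.22,"dx":-1,"dy":-0.1,"dz":0,"rx":0,"ry":0,"rz":0},
    {"fingers":-0.22,"dx":-1,"dy":-0.1,"dz":0,"rx":0,"ry":0,"rz":0},
    {"fingers":-0.22,"dx":-1,"dy":-0.1,"dz":0,"rx":0,"ry":0,"rz":0},
    {"fingers":-0.22,"dx":-1,"dy":-0.1,"dz":0,"rx":0,"ry":0,"rz":0},
    {"fingers":-0.22,"dx":-1,"dy":-0.1,"dz":0,"rx":0,"ry":0,"rz":0},
    {"fingers":-0.22,"dx":-1,"dy":-0.1,"dz":0,"rx":0,"ry":0,"rz":0},
    {"fingers":-0.22,"dx":-1,"dy":-0.1,"dz":0,"rx":0,"ry":0,"rz":0},
    {"fingers":-0.22,"dx":-1,"dy":-0.1,"dz":0,"rx":0,"ry":0,"rz":0},
    {"fingers":-0.22,"dx":0,"dy":0,"dz":0,"rx":0,"ry":0,"rz":0}
  ]
}}

```text
time: 3.5
position: [660.0, -0.7, 222.5]
orientation: [0.001, 0.386, 0.922, -0.0]
force: [-0.4, -0.5, 0.3]
grip_width: 53.7
```

Run:
```python
from h import *
st=status.state();p=st["position"];print(st["time"],p,st["orientation"],st["force"])
d=np.array([661,-17.2])-p[:2];print("tool dx,dy to main mm",-d@[.705,-.709],d@[.709,.705])
for n in("top","side"):
    c=viewer.capture(n);k=proj(c,[p])[0].astype(int);im=cv2.resize(c["color"],None,fx=4,fy=4,interpolation=2)
    print(n,k);x0,y0=max(0,k[0]*4-300),max(0,k[1]*4-250);cv2.imwrite(f"pics/a_{n}.png",im[y0:y0+500,x0:x0+600])
```

```text
3.5 [659.95745008  -0.73962942 222.46663238] [ 1.15528236e-03  3.86367498e-01  9.22344142e-01 -3.23921091e-04] [-0.40944524 -0.50768032  0.347801  ]
tool dx,dy to main mm -12.405400430976709 -10.86539336867747
top [400 135]
side [391 188]
```

>>> {"fn": "send_rows", "kwargs": {
  "targets": [
    {"fingers":-0.22,"dx":-0.41,"dy":-0.5,"dz":0,"rx":0,"ry":0,"rz":0},
    {"fingers":-0.22,"dx":0,"dy":0,"dz":0.6,"rx":0,"ry":0,"rz":0},
    {"fingers":-0.22,"dx":0,"dy":0,"dz":0.6,"rx":0,"ry":0,"rz":0},
    {"fingers":-0.22,"dx":0,"dy":0,"dz":0,"rx":0,"ry":0,"rz":0}
  ]
}}

```text
time: 4.0
position: [652.8, -16.7, 184.4]
orientation: [-0.002, 0.385, 0.923, -0.001]
force: [-0.6, -0.0, 0.3]
grip_width: 53.3
```

Run:
```python
from h import *
st=status.state();p=st["position"];print(st["time"],p)
d=np.array([661,-17.2])-p[:2];print("tool dx,dy to main mm",-d@[.705,-.709],d@[.709,.705])
for n in("top","side"):
    c=viewer.capture(n);k=proj(c,[p])[0].astype(int);im=cv2.resize(c["color"],None,fx=6,fy=6,interpolation=2)
    print(n,k);x0,y0=max(0,k[0]*6-300),max(0,k[1]*6-250);cv2.imwrite(f"pics/b_{n}.png",im[y0:y0+500,x0:x0+600])
```

```text
4.0 [652.76196911 -16.74850869 184.39516242]
tool dx,dy to main mm -6.127919119344018 5.522462530373087
top [405 144]
side [391 208]
```

View pics/b_side.png

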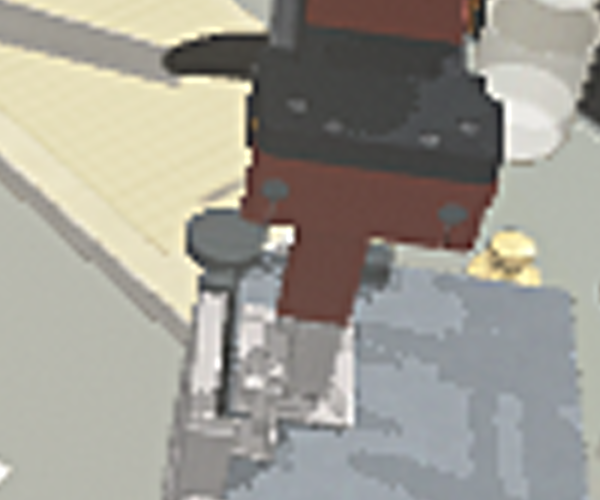

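View pics/b_top.png

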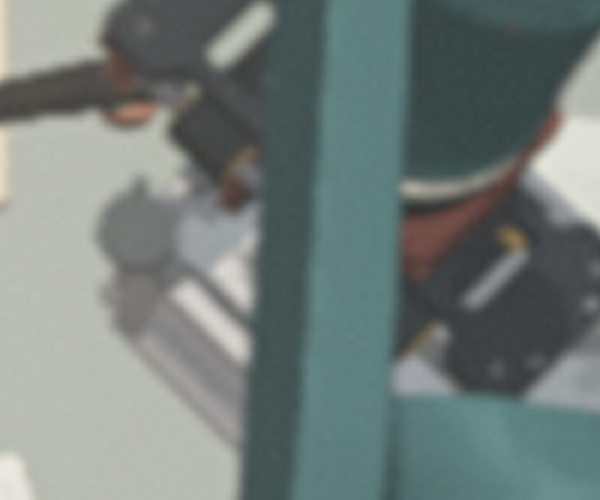

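The side view shows the near finger just outside the near tab, and in the top view the arm hides the catch. I'll correct the x offset, then descend.

>>> {"fn": "send_rows", "kwargs": {
  "targets": [
    {"fingers":-0.22,"dx":-0.2,"dy":0.04,"dz":0,"rx":0,"ry":0,"rz":0},
    {"fingers":-0.22,"dx":0,"dy":0,"dz":0,"rx":0,"ry":0,"rz":0},
    {"fingers":-0.22,"dx":0,"dy":0,"dz":0,"rx":0,"ry":0,"rz":0}
  ]
}}

```text
time: 4.4
position: [661.2, -20.4, 187.5]
orientation: [0.001, 0.385, 0.923, 0.0]
force: [1.5, -0.1, -0.7]
grip_width: 53.7
```

```bash
cat > rel.py <<'E'
from h import *
import sys
st=status.state();p=st["position"];w,a,b,_=st["orientation"];print(st["time"],p.round(1),st["force"].round(1),st["grip_width"],"yaw_y",np.degrees(2*np.arctan2(b,a))-90)
t=np.array([float(v) for v in sys.argv[1:3]]) ;th=2*np.arctan2(b,a)
X=np.array([np.cos(th),np.sin(th)]);Y=np.array([np.sin(th),-np.cos(th)])
d=t-p[:2];print("tool dx,dy mm",(d@X).round(1),(d@Y).round(1))
E
python3 rel.py 661 -17.2
```

```text
4.4 [661.2 -20.4 187.5] [ 1.5 -0.1 -0.7] 53.661429897672555 yaw_y 44.70089457604735
tool dx,dy mm 2.5 2.1
```

>>> {"fn": "send_rows", "kwargs": {
  "targets": [
    {"fingers":-0.22,"dx":0,"dy":0,"dz":0,"rx":0,"ry":0,"rz":0},
    {"fingers":-0.22,"dx":0,"dy":0,"dz":0,"rx":0,"ry":0,"rz":0}
  ]
}}

```text
time: 4.6
position: [660.6, -20.2, 186.8]
orientation: [0.0, 0.385, 0.923, -0.0]
force: [0.7, -0.1, 0.5]
grip_width: 53.5
```

```bash
python3 rel.py 661 -17.2
```

```text
4.6 [660.6 -20.2 186.8] [ 0.7 -0.1  0.5] 53.544387678372715 yaw_y 44.70751046331577
tool dx,dy mm 1.9 2.4
```

>>> {"fn": "send_rows", "kwargs": {
  "targets": [
    {"fingers":-0.22,"dx":0.06,"dy":-0.05,"dz":0.15,"rx":0,"ry":0,"rz":0},
    {"fingers":-0.22,"dx":0,"dy":0,"dz":0.3,"rx":0,"ry":0,"rz":0},
    {"fingers":-0.22,"dx":0,"dy":0,"dz":0.3,"rx":0,"ry":0,"rz":0},
    {"fingers":-0.22,"dx":0,"dy":0,"dz":0.3,"rx":0,"ry":0,"rz":0},
    {"fingers":-0.22,"dx":0,"dy":0,"dz":0.28,"rx":0,"ry":0,"rz":0},
    {"fingers":-0.22,"dx":0,"dy":0,"dz":0,"rx":0,"ry":0,"rz":0},
    {"fingers":-0.22,"dx":0,"dy":0,"dz":0,"rx":0,"ry":0,"rz":0},
    {"fingers":-0.22,"dx":0,"dy":0,"dz":0,"rx":0,"ry":0,"rz":0}
  ]
}}

```text
time: 5.4
position: [658.5, -20.1, 147.0]
orientation: [0.0, 0.385, 0.923, 0.0]
force: [-0.5, 0.5, -0.0]
grip_width: 53.8
```

```bash
python3 rel.py 661 -17.2;  python3 - <<'E'
from h import *
c=viewer.capture("side");im=cv2.resize(c["color"][200:290,345:425],None,fx=6.6,fy=6.6,interpolation=2);cv2.imwrite("pics/c_side.png",im)
E
```

```text
5.4 [658.5 -20.1 147. ] [-0.5  0.5 -0. ] 53.83156482377332 yaw_y 44.700536598967176
tool dx,dy mm 0.3 3.8
```

View pics/c_side.png

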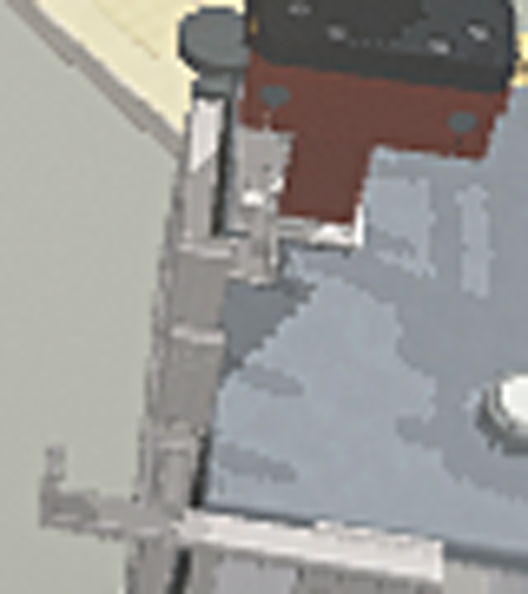

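The fingers straddle the main catch with no contact force. Shift by +4.8 mm and squeeze.

>>> {"fn": "send_rows", "kwargs": {
  "squeeze": 16,
  "targets": [
    {"fingers":-0.22,"dx":0,"dy":0.15,"dz":0,"rx":0,"ry":0,"rz":0},
    {"fingers":-0.22,"dx":0,"dy":0,"dz":0,"rx":0,"ry":0,"rz":0},
    {"fingers":0.1,"dx":0,"dy":0,"dz":0,"rx":0,"ry":0,"rz":0},
    {"fingers":0.25,"dx":0,"dy":0,"dz":0,"rx":0,"ry":0,"rz":0},
    {"fingers":0.4,"dx":0,"dy":0,"dz":0,"rx":0,"ry":0,"rz":0},
    {"fingers":0.5,"dx":0,"dy":0,"dz":0,"rx":0,"ry":0,"rz":0},
    {"fingers":0.5,"dx":0,"dy":0,"dz":0,"rx":0,"ry":0,"rz":0},
    {"fingers":0.5,"dx":0,"dy":0,"dz":0,"rx":0,"ry":0,"rz":0}
  ]
}}

```text
time: 6.25
position: [661.6, -16.8, 146.9]
orientation: [0.0, 0.385, 0.923, 0.0]
force: [0.2, 0.0, 1.8]
grip_width: 27.6
```

```bash
python3 rel.py 661 -17.2;  python3 - <<'E'
from h import *
c=viewer.capture("side");im=cv2.resize(c["color"][200:310,335:425],None,fx=5.4,fy=5.4,interpolation=2);cv2.imwrite("pics/d_side.png",im)
E
```

```text
6.25 [661.6 -16.8 146.9] [0.2 0.  1.8] 27.576295548725653 yaw_y 44.70359133477217
tool dx,dy mm 0.1 -0.8
```

View pics/d_side.png

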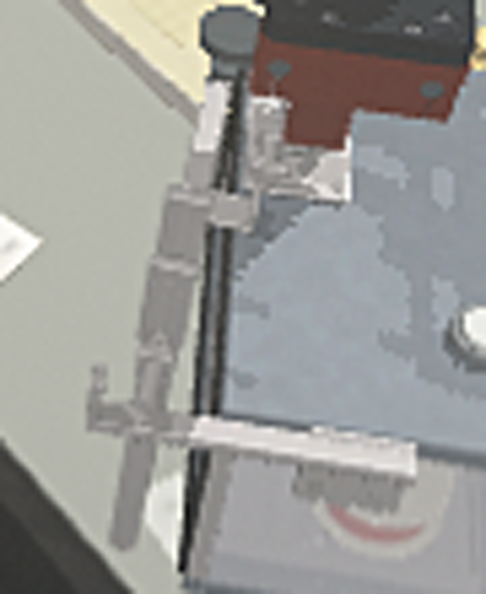

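Main catch fully squeezed (27.6 mm); the side view shows the door ajar, gap at (215,300). Release and rise.

>>> {"fn": "send_rows", "kwargs": {
  "targets": [
    {"fingers":-0.22,"dx":0,"dy":0,"dz":0,"rx":0,"ry":0,"rz":0},
    {"fingers":-0.22,"dx":0,"dy":0,"dz":0,"rx":0,"ry":0,"rz":0},
    {"fingers":-0.22,"dx":0,"dy":-0.1,"dz":0,"rx":0,"ry":0,"rz":0},
    {"fingers":-0.22,"dx":0,"dy":0,"dz":0,"rx":0,"ry":0,"rz":0},
    {"fingers":-0.22,"dx":0,"dy":0,"dz":-0.5,"rx":0,"ry":0,"rz":0},
    {"fingers":-0.22,"dx":0,"dy":0,"dz":-0.5,"rx":0,"ry":0,"rz":0},
    {"fingers":-0.22,"dx":0,"dy":0,"dz":-0.5,"rx":0,"ry":0,"rz":0},
    {"fingers":-0.22,"dx":0,"dy":0,"dz":-0.3,"rx":0,"ry":0,"rz":0},
    {"fingers":-0.22,"dx":0,"dy":0,"dz":0,"rx":0,"ry":0,"rz":0}
  ]
}}

```text
time: 7.2
position: [660.8, -19.1, 203.4]
orientation: [0.002, 0.385, 0.923, 0.001]
force: [1.0, -1.4, -0.8]
grip_width: 54.0
```

```bash
python3 - <<'E'
from h import *
h=np.array([672.6,41.2])
c=viewer.capture("side");im=cv2.resize(c["color"],None,fx=6,fy=6,interpolation=2)
for ph in(.15,):
    a=np.radians(-135.2)-ph;u=np.array([np.cos(a),np.sin(a)]);x=np.array([-u[1],u[0]]);P=h+142*u
    print(ph,P)
    for o in(-14,-8,18,24):
        for xx in(8,-8):
            q=proj(c,[[*(P+o*u+xx*x),177.5]])[0];cv2.circle(im,(int((q[0]+.5)*6),int((q[1]+.5)*6)),2,(0,0,255),-1)
cv2.imwrite("pics/e_side.png",im[195*6:195*6+590,335*6:335*6+560])
E
python3 rel.py 550 -46
```

```text
0.15 [558.01988157 -42.67727023]
7.25 [660.  -19.  202.1] [-0.3 -0.2 -0.4] 53.6189924972562 yaw_y 44.708095534221286
tool dx,dy mm 58.2 -97.2
```

View pics/e_side.png

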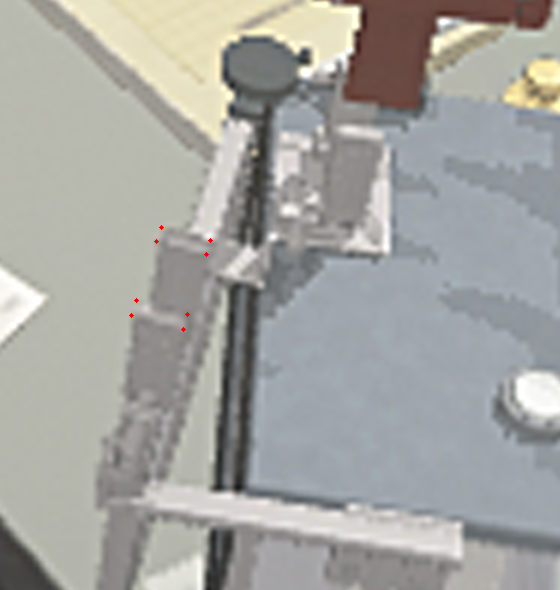

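Run:
```python
from h import *
t=viewer.capture("top");s=viewer.capture("side")
T=lambda u,v:(350+(u+.5)/4.8-.5,95+(v+.5)/4.8-.5)
S=lambda u,v:(340+(u+.5)/4.2-.5,190+(v+.5)/4.2-.5)
for a,b in[((380,570),(55,332)),((430,515),(130,375)),((537,408),(300,395))]:
    p=tri([t,s],[T(*a),S(*b)]);d=p[:2]-[672.6,41.2];print(p.round(1),"from hinge: along free end",-d@[.709,.705],"out",-d@[.705,-.709])
```

```text
[511.  -69.7 151.1] from hinge: along free end 192.74405405580652 out 35.34168956942796
[536.9 -96.1 131.3] from hinge: along free end 193.01467144288688 out -1.6851792036288786
[ 586.9 -146.4  136.5] from hinge: along free end 193.0745619190496 out -72.60455836054388
```

>>> {"fn": "send_rows", "kwargs": {
  "targets": [
    {"fingers":-0.22,"dx":0.46,"dy":-0.75,"dz":0,"rx":0,"ry":0,"rz":0},
    {"fingers":-0.22,"dx":0.46,"dy":-0.75,"dz":0,"rx":0,"ry":0,"rz":0},
    {"fingers":-0.22,"dx":0.46,"dy":-0.75,"dz":0,"rx":0,"ry":0,"rz":0},
    {"fingers":-0.22,"dx":0.46,"dy":-0.75,"dz":0,"rx":0,"ry":0,"rz":0},
    {"fingers":-0.22,"dx":0,"dy":0,"dz":0,"rx":0,"ry":0,"rz":0.54},
    {"fingers":-0.22,"dx":0,"dy":0,"dz":0,"rx":0,"ry":0,"rz":0.54},
    {"fingers":-0.22,"dx":0,"dy":0,"dz":0,"rx":0,"ry":0,"rz":0},
    {"fingers":-0.22,"dx":0,"dy":0,"dz":0,"rx":0,"ry":0,"rz":0},
    {"fingers":-0.22,"dx":0,"dy":0,"dz":0,"rx":0,"ry":0,"rz":0}
  ]
}}

```text
time: 8.25
position: [556.5, -43.0, 200.4]
orientation: [-0.0, 0.453, 0.892, -0.0]
force: [-0.0, -0.9, -0.4]
grip_width: 54.0
```

```bash
python3 rel.py 558 -42.7
```

```text
8.25 [556.5 -43.  200.4] [-0.  -0.9 -0.4] 54.00213972036681 yaw_y 36.15140673285245
tool dx,dy mm -0.7 1.4
```

>>> {"fn": "send_rows", "kwargs": {
  "targets": [
    {"fingers":-0.13,"dx":-0.02,"dy":-0.05,"dz":0.2,"rx":0,"ry":0,"rz":0},
    {"fingers":-0.13,"dx":0,"dy":0,"dz":0,"rx":0,"ry":0,"rz":0},
    {"fingers":-0.13,"dx":0,"dy":0,"dz":0,"rx":0,"ry":0,"rz":0},
    {"fingers":-0.13,"dx":0,"dy":0,"dz":0.3,"rx":0,"ry":0,"rz":0},
    {"fingers":-0.13,"dx":0,"dy":0,"dz":0.3,"rx":0,"ry":0,"rz":0},
    {"fingers":-0.13,"dx":0,"dy":0,"dz":0.3,"rx":0,"ry":0,"rz":0},
    {"fingers":-0.13,"dx":0,"dy":0,"dz":0.3,"rx":0,"ry":0,"rz":0},
    {"fingers":-0.13,"dx":0,"dy":0,"dz":0.3,"rx":0,"ry":0,"rz":0},
    {"fingers":-0.13,"dx":0,"dy":0,"dz":0,"rx":0,"ry":0,"rz":0},
    {"fingers":-0.13,"dx":0,"dy":0,"dz":0,"rx":0,"ry":0,"rz":0}
  ]
}}

```text
time: 9.25
position: [555.5, -44.4, 149.4]
orientation: [-0.0, 0.453, 0.891, -0.0]
force: [0.3, -1.3, 0.5]
grip_width: 49.6
```

```bash
python3 rel.py 558 -42.7;  python3 - <<'E'
from h import *
c=viewer.capture("side");im=cv2.resize(c["color"][190:300,325:425],None,fx=5.4,fy=5.4,interpolation=2);cv2.imwrite("pics/f_side.png",im)
E
```

```text
9.25 [555.5 -44.4 149.4] [ 0.3 -1.3  0.5] 49.550699330160285 yaw_y 36.064694188083536
tool dx,dy mm -0.1 3.0
```

View pics/f_side.png

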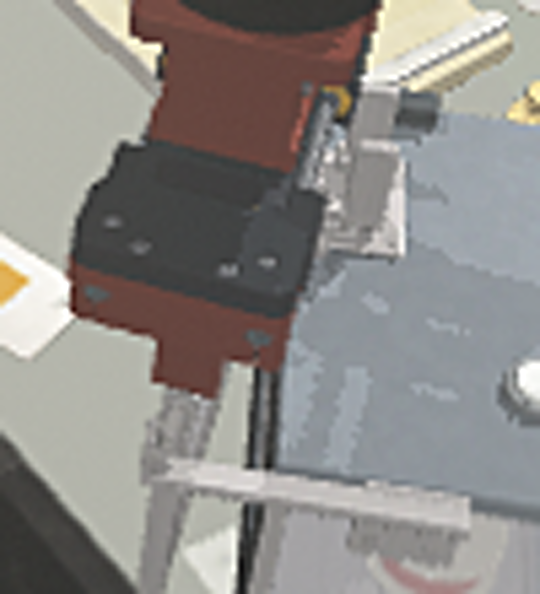

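>>> {"fn": "send_rows", "kwargs": {
  "squeeze": 25,
  "targets": [
    {"fingers":-0.1,"dx":0,"dy":0.12,"dz":0,"rx":0,"ry":0,"rz":0},
    {"fingers":-0.1,"dx":0,"dy":0,"dz":0,"rx":0,"ry":0,"rz":0},
    {"fingers":0.1,"dx":0,"dy":0,"dz":0,"rx":0,"ry":0,"rz":0},
    {"fingers":0.25,"dx":0,"dy":0,"dz":0,"rx":0,"ry":0,"rz":0},
    {"fingers":0.4,"dx":0,"dy":0,"dz":0,"rx":0,"ry":0,"rz":0},
    {"fingers":0.6,"dx":0,"dy":0,"dz":0,"rx":0,"ry":0,"rz":0},
    {"fingers":0.6,"dx":0,"dy":0,"dz":0,"rx":0,"ry":0,"rz":0},
    {"fingers":0.6,"dx":0,"dy":0,"dz":0,"rx":0,"ry":0,"rz":0},
    {"fingers":0.6,"dx":0,"dy":0,"dz":0,"rx":0,"ry":0,"rz":0}
  ]
}}

```text
time: 10.2
position: [558.0, -42.8, 150.0]
orientation: [-0.0, 0.453, 0.891, -0.001]
force: [-4.5, -2.5, 4.9]
grip_width: 27.7
```

```bash
python3 rel.py 558 -42.7
python3 - <<'E'
import numpy as np
# per-step chord in tool frame: rotate d about hinge, tool y toward hinge, tool x outward(tangential)
for deg in(4,4.8,6):
    d=np.radians(deg);print(deg,142*np.sin(d)/30,142*(1-np.cos(d))/30,deg/8)
E
```

```text
10.2 [558.  -42.8 150. ] [-4.5 -2.5  4.9] 27.675867055944643 yaw_y 36.07445184722306
tool dx,dy mm 0.0 0.1
4 0.33018064238885975 0.011530162103498798 0.5
4.8 0.3960751251062933 0.016600466219012646 0.6
6 0.4947680594668931 0.02592969525683976 0.75
```

Fully squeezed (27.7 mm). Swing in 4° steps about the hinge.

>>> {"fn": "send_rows", "kwargs": {
  "targets": [
    {"fingers":0.6,"dx":0.33,"dy":0.012,"dz":0,"rx":0,"ry":0,"rz":0.5},
    {"fingers":0.6,"dx":0.33,"dy":0.012,"dz":0,"rx":0,"ry":0,"rz":0.5},
    {"fingers":0.6,"dx":0.33,"dy":0.012,"dz":0,"rx":0,"ry":0,"rz":0.5},
    {"fingers":0.6,"dx":0.33,"dy":0.012,"dz":0,"rx":0,"ry":0,"rz":0.5},
    {"fingers":0.6,"dx":0,"dy":0,"dz":0,"rx":0,"ry":0,"rz":0},
    {"fingers":0.6,"dx":0,"dy":0,"dz":0,"rx":0,"ry":0,"rz":0}
  ]
}}

```text
time: 10.8
position: [539.8, -7.7, 150.0]
orientation: [0.0, 0.572, 0.82, -0.0]
force: [-4.0, -3.4, 6.2]
grip_width: 27.4
```

```bash
cat > door.py <<'E'
from h import *
st=status.state();p=st["position"];w,a,b,_=st["orientation"];th=2*np.arctan2(b,a)
d=p[:2]-[672.6,41.2];ph=np.radians(-135.2)-np.arctan2(d[1],d[0]);ph=(ph+np.pi)%(2*np.pi)-np.pi
X=np.array([np.cos(th),np.sin(th)]);Y=np.array([np.sin(th),-np.cos(th)]);f=st["force"]
print(st["time"],p.round(1),"phi_pos",ph.round(3),"phi_yaw",(np.radians(44.8+90)-th).round(3),"r",np.linalg.norm(d).round(1),"F tool x,y,up",(f[:2]@X).round(1),(f[:2]@Y).round(1),f[2].round(1),"w",st["grip_width"].round(1),"tz",st["torque"].round(2))
E
python3 door.py;  python3 - <<'E'
from h import *
c=viewer.capture("side");im=cv2.resize(c["color"][190:310,310:425],None,fx=5,fy=5,interpolation=2);cv2.imwrite("pics/g_side.png",im)
E
```

```text
Traceback (most recent call last):
  File "door.py", line 5, in <module>
    print(st["time"],p.round(1),"phi_pos",ph.round(3),"phi_yaw",(np.radians(44.8+90)-th).round(3),"r",np.linalg.norm(d).round(1),"F tool x,y,up",(f[:2]@X).round(1),(f[:2]@Y).round(1),f[2].round(1),"w",st["grip_width"].round(1),"tz",st["torque"].round(2))
                                                                                                                                                                                                         ^^^^^^^^^^^^^^^^^^^^^^
AttributeError: 'float' object has no attribute 'round'
```

View pics/g_side.png

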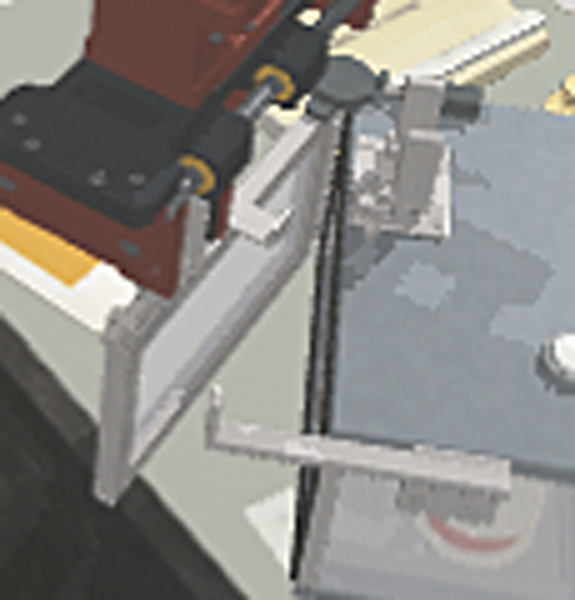

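The door has cleared the keeper and is following the gripper. Continuing.

>>> {"fn": "send_rows", "kwargs": {
  "targets": [
    {"fingers":0.6,"dx":0.33,"dy":0.012,"dz":0,"rx":0,"ry":0,"rz":0.5},
    {"fingers":0.6,"dx":0.33,"dy":0.012,"dz":0,"rx":0,"ry":0,"rz":0.5},
    {"fingers":0.6,"dx":0.33,"dy":0.012,"dz":0,"rx":0,"ry":0,"rz":0.5},
    {"fingers":0.6,"dx":0.33,"dy":0.012,"dz":0,"rx":0,"ry":0,"rz":0.5},
    {"fingers":0.6,"dx":0.33,"dy":0.012,"dz":0,"rx":0,"ry":0,"rz":0.5},
    {"fingers":0.6,"dx":0.33,"dy":0.012,"dz":0,"rx":0,"ry":0,"rz":0.5},
    {"fingers":0.6,"dx":0,"dy":0,"dz":0,"rx":0,"ry":0,"rz":0},
    {"fingers":0.6,"dx":0,"dy":0,"dz":0,"rx":0,"ry":0,"rz":0}
  ]
}}

```text
time: 11.65
position: [532.1, 51.0, 149.9]
orientation: [-0.0, 0.73, 0.683, 0.0]
force: [-2.7, -0.0, 8.4]
grip_width: 27.0
```

```bash
sed -i 's/st\["grip_width"\].round(1)/round(st["grip_width"],1)/' door.py; python3 door.py
```

```text
11.65 [532.1  51.  149.9] phi_pos 0.851 phi_yaw 0.848 r 140.8 F tool x,y,up -0.2 -2.7 8.4 w 27.0 tz [-0.01  1.01 -0.22]
```

>>> {"fn": "send_rows", "kwargs": {
  "targets": [
    {"fingers":0.6,"dx":0.33,"dy":0.01,"dz":0,"rx":0,"ry":0,"rz":0.5},
    {"fingers":0.6,"dx":0.33,"dy":0.01,"dz":0,"rx":0,"ry":0,"rz":0.5},
    {"fingers":0.6,"dx":0.33,"dy":0.01,"dz":0,"rx":0,"ry":0,"rz":0.5},
    {"fingers":0.6,"dx":0.33,"dy":0.01,"dz":0,"rx":0,"ry":0,"rz":0.5},
    {"fingers":0.6,"dx":0.33,"dy":0.01,"dz":0,"rx":0,"ry":0,"rz":0.5},
    {"fingers":0.6,"dx":0.33,"dy":0.01,"dz":0,"rx":0,"ry":0,"rz":0.5},
    {"fingers":0.6,"dx":0,"dy":0,"dz":0,"rx":0,"ry":0,"rz":0},
    {"fingers":0.6,"dx":0,"dy":0,"dz":0,"rx":0,"ry":0,"rz":0}
  ]
}}

```text
time: 12.45
position: [548.9, 107.0, 150.0]
orientation: [0.001, 0.856, 0.517, 0.001]
force: [1.8, -3.3, 2.5]
grip_width: 27.4
```

```bash
python3 door.py;  python3 - <<'E'
from h import *
for n in("side","top"):
    c=viewer.capture(n);cv2.imwrite(f"pics/h_{n}.png",c["color"])
E
```

```text
12.45 [548.9 107.  150. ] phi_pos 1.271 phi_yaw 1.266 r 140.1 F tool x,y,up -2.1 3.1 2.5 w 27.4 tz [-0.28  0.35 -0.08]
```

View pics/h_side.png

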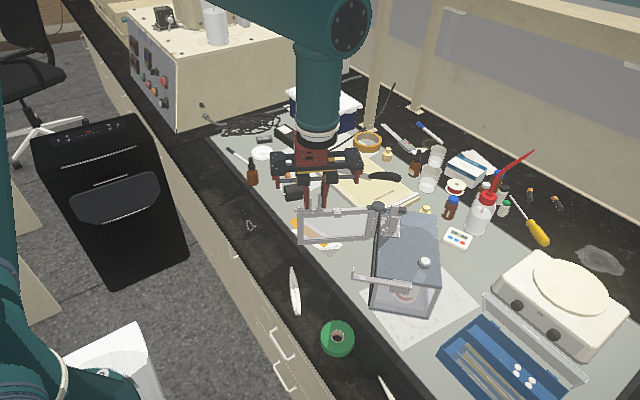

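View pics/h_top.png

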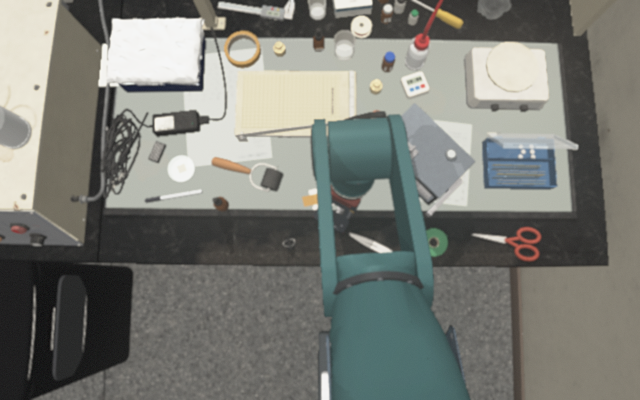

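Side view: the door plane from (378,208) to (300,240) follows the gripper, and the bystanders haven't moved. Final part, to about 1.58 rad.

>>> {"fn": "send_rows", "kwargs": {
  "targets": [
    {"fingers":0.6,"dx":0.33,"dy":0,"dz":0,"rx":0,"ry":0,"rz":0.5},
    {"fingers":0.6,"dx":0.33,"dy":0,"dz":0,"rx":0,"ry":0,"rz":0.5},
    {"fingers":0.6,"dx":0.33,"dy":0,"dz":0,"rx":0,"ry":0,"rz":0.5},
    {"fingers":0.6,"dx":0.33,"dy":0.01,"dz":0,"rx":0,"ry":0,"rz":0.5},
    {"fingers":0.6,"dx":0.15,"dy":0,"dz":0,"rx":0,"ry":0,"rz":0.22},
    {"fingers":0.6,"dx":0,"dy":0,"dz":0,"rx":0,"ry":0,"rz":0},
    {"fingers":0.6,"dx":0,"dy":0,"dz":0,"rx":0,"ry":0,"rz":0},
    {"fingers":0.6,"dx":0,"dy":0,"dz":0,"rx":0,"ry":0,"rz":0},
    {"fingers":0.6,"dx":0,"dy":0,"dz":0,"rx":0,"ry":0,"rz":0}
  ]
}}

```text
time: 13.45
position: [575.3, 141.7, 149.9]
orientation: [0.002, 0.926, 0.378, 0.001]
force: [6.2, -7.7, -0.7]
grip_width: 27.5
```

```bash
python3 door.py;  python3 - <<'E'
from h import *
for n in("side","top"):
    c=viewer.capture(n);cv2.imwrite(f"pics/i_{n}.png",c["color"])
    x0,y0=(265,150) if n=="side" else (320,100)
    cv2.imwrite(f"pics/iz_{n}.png",cv2.resize(c["color"][y0:y0+140,x0:x0+180],None,fx=4,fy=4,interpolation=2))
E
```

```text
13.45 [575.3 141.7 149.9] phi_pos 1.583 phi_yaw 1.578 r 139.9 F tool x,y,up -0.9 9.9 -0.7 w 27.5 tz [-0.86 -0.26  0.01]
```

View pics/iz_side.png

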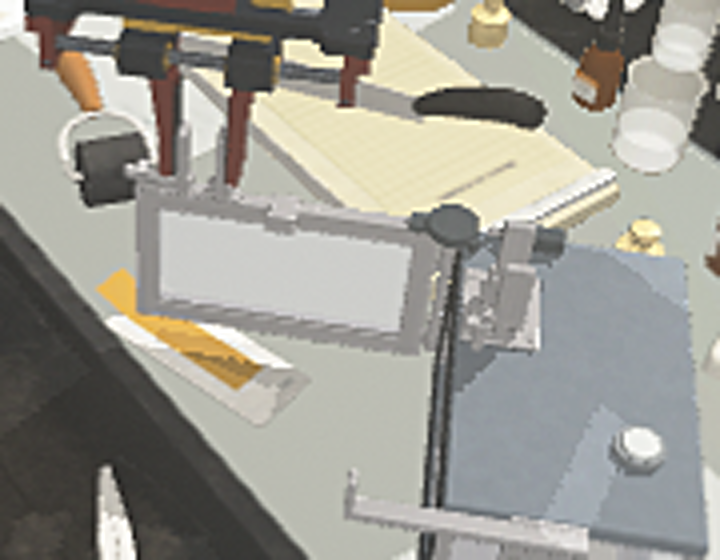

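View pics/iz_top.png

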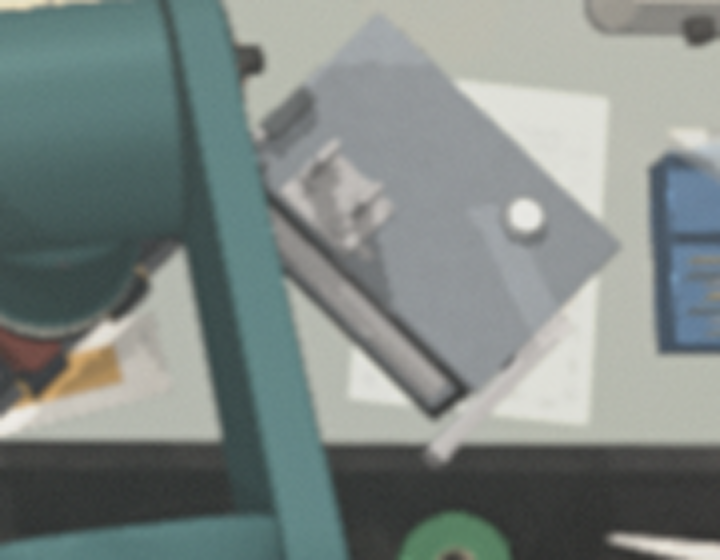

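>>> {"fn": "send_rows", "kwargs": {
  "targets": [
    {"fingers":0.6,"dx":0,"dy":0.03,"dz":0,"rx":0,"ry":0,"rz":0},
    {"fingers":0.6,"dx":0,"dy":0,"dz":0,"rx":0,"ry":0,"rz":0},
    {"fingers":0.6,"dx":0,"dy":0,"dz":0,"rx":0,"ry":0,"rz":0},
    {"fingers":0.6,"dx":0,"dy":0,"dz":0,"rx":0,"ry":0,"rz":0},
    {"fingers":0.6,"dx":0,"dy":0,"dz":0,"rx":0,"ry":0,"rz":0}
  ]
}}

```text
time: 14.05
position: [575.3, 141.6, 150.0]
orientation: [0.001, 0.926, 0.378, 0.001]
force: [3.6, -5.9, 0.3]
grip_width: 27.7
```

```bash
python3 door.py
python3 - <<'E'
from h import *
c=viewer.capture("side");a=cv2.imread("pics/side0.png")
cv2.imwrite("pics/j.png",c["color"])
# bystanders: diff of before/after
cv2.imwrite("pics/jd.png",cv2.absdiff(a,c["color"])*2)
# door-bottom/top edge free end & hinge end seen in iz_side: top edge (140,185)->(440,215)
f=lambda u,v:(265+(u+.5)/4-.5,150+(v+.5)/4-.5)
P=plane(c,[f(138,182),f(415,222)],131.5);d=P[1]-P[0];print(P.round(1),"door dir deg",np.degrees(np.arctan2(-d[1],-d[0])))
E
```

```text
14.05 [575.3 141.6 150. ] phi_pos 1.583 phi_yaw 1.578 r 139.8 F tool x,y,up -1.6 6.7 0.3 w 27.7 tz [-0.55 -0.02  0.06]
[[552.1 168.6 131.5]
 [662.7  55.7 131.5]] door dir deg 134.40177705992897
```

View pics/jd.png

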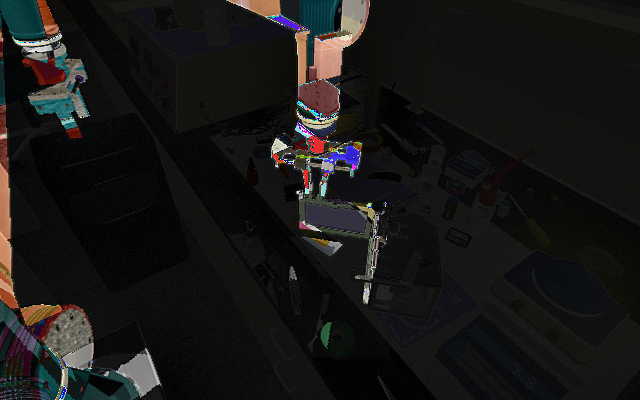

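The difference image shows the tape (335,338), tweezers (293,285) and plate (325,245). I'll check whether that is shading or real motion.

Run:
```python
import cv2,numpy as np
a=cv2.imread("pics/side0.png");b=cv2.imread("pics/j.png")
f=lambda i:cv2.resize(i[210:365,265:365],None,fx=3.8,fy=3.8,interpolation=2)
cv2.imwrite("pics/k.png",np.hstack([f(a),f(b)]))
```

```text
(no output)
```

View pics/k.png

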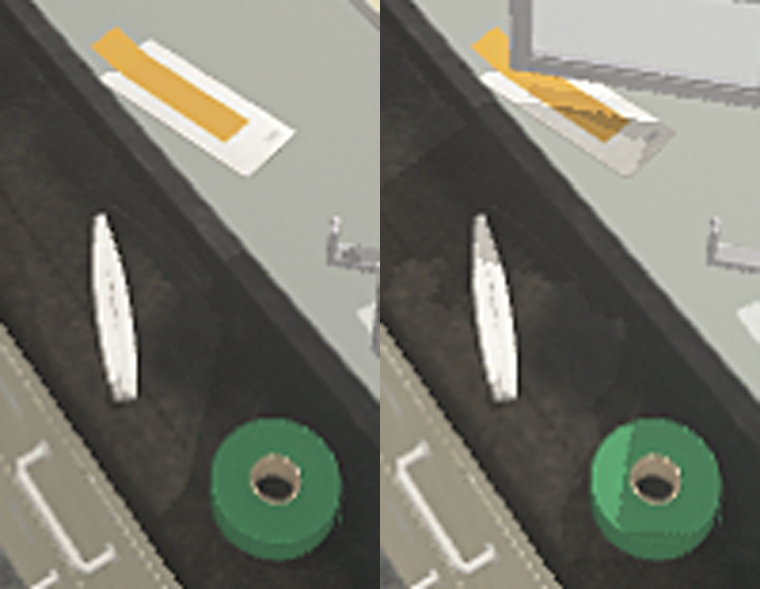

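Those are only shadows: the tweezers, tape and plate outlines coincide before and after. The door stands square and is held, so I'm handing in.

```bash
python3 -c "
from station import job;print(job.finish_job())"; python3 door.py
```

```text
the job is handed in; nothing more can be done
None
the job is handed in; nothing more can be done
```

The door stands wide open and the gripper is still holding it by the squeezed safety catch. The job was handed in at about 14 s of the 46 s allowed.

**What I did**
- **Main catch:** I pinched it fully (opening 27.6 mm). The side camera showed the door spring ajar to about 0.15 rad, and I let the catch go.
- **Safety catch:** I pinched it fully (27.7 mm, 25 N grip) and swung the door about its hinge, past the keeper and the detent.

**Last checks**
- **Door angle:** the arm's pose gives about 1.58 rad. The door's top edge in the side picture points at 134.4°, against 134.8° for square.
- **Holding force:** about 7 N sideways at the wrist, well under the limits.
- **Bystanders:** comparing side views before and after, the plate, tweezers and tape have not moved; the differences there were only shadows. I did not check the others as closely. The side-view difference showed nothing at them, and in the top view the arm hides part of the bench.

**What disagreed**
- **Bench height:** the grey worktop measured about 7 mm above z = 0, so I worked from the measured heights.
- **Hinge distance:** the held point came out about 140 mm from my estimated hinge axis, not 142 mm, which is within measuring error.
- **After hand-in:** a state reading was refused, so the final second is not checked.

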